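# Let the walnuts out of the chute

### The job

Without picking it up, push the empty wooden tray along its rails, away from the robot, until it is fully home against the stop under the mouth of the walnut chute. Then press down the red paddle of the rocking lever, so that its other end lifts the orange gate, and keep it down until all four walnuts have rolled into the tray; then let the paddle go so that the gate drops shut. Do not touch the walnuts, and leave the weights, jar, bowl, cup and carton where they stand.

Things in the scene. Friction and masses are not known exactly. Their poses are not given: they have to be found in the camera images.
- dispenser: Fixed walnut dispenser. Origin at counter height under the gate. Its +x points away from the robot, +y to the robot's left, z up (turned up to 13 degrees either way). A wooden chute, 54 mm wide over all, channel 42 mm, runs along its y, centred on x=0, from the closed high end at y=+204 mm (walls up to 163 mm high) down to the open mouth at y=-70 mm.
- chute_mouth (a point): Middle of the chute floor at its open lower end, 71 mm above the counter, x=0, y=-70 mm in the dispenser's frame. The walnuts drop here, towards the dispenser's -y. The chute's walls reach 103 mm high here.
- tray_home (a point): Point on the counter where the middle of the tray's underside comes to lie when the tray is home: x=+1 mm, y=-115 mm in the dispenser's frame. The stop is a fixed aluminium bar 30 mm high, its near face 55 mm beyond this point. Two fixed rails, 16 mm high and 10 mm thick, run along the dispenser's x from -190 to +60 mm, at y=-51 and y=-179 mm.
- tray: Loose open wooden tray, 110 (x) x 112 (y) x 50 mm high, walls 6 mm, 0.25 to 0.5 kg, standing on the counter between the rails with 5 mm play each side. Origin at the middle of its underside, axes as the dispenser's. Starts 60 to 100 mm short of home, on the robot's side. Home, touching the stop, its origin is at x=+1 mm, y=-115 mm in the dispenser's frame.
- lever_pivot (a point): Pivot of the rocking lever, fixed, 140 mm above the counter, at x=-90 mm, y=0 in the dispenser's frame. Its steel bracket, about 22 x 33 mm, is 150 mm high, on a foot plate 70 x 60 mm. The steel lever runs level along the dispenser's x at rest; the paddle is 100 mm to the robot's side of the pivot, the orange gate 90 mm beyond it.
- lever (a joint): Angle of the rocking lever, rad: 0 at rest, gate shut; grows as the paddle goes down, to 0.5 at its hard stop, where the paddle is about 48 mm lower and the gate 43 mm higher. The walnuts pass from about 0.35 on. A spring returns it when let go. Pressing takes about 2 N to start and 6 N at the stop.
- paddle_top (a point): Middle of the upper face of the red press paddle on the lever's near end, 50 (x) x 60 (y) x 10 mm thick, to be pressed down; it tilts with the lever. 148 mm above the counter at rest and about 99 mm at the hard stop; at x=-190 mm, y=0 in the dispenser's frame at rest.
- nut0_center (a point): Centre of walnut 1 of 4, a brown ball of 34 mm diameter, about 14 g, loose. They wait in single file in the chute behind the gate, number 1 lowest.
- nut1_center (a point): Centre of walnut 2 of 4, a brown ball of 34 mm diameter, about 14 g, loose. They wait in single file in the chute behind the gate, number 1 lowest.
- nut2_center (a point): Centre of walnut 3 of 4, a brown ball of 34 mm diameter, about 14 g, loose. They wait in single file in the chute behind the gate, number 1 lowest.
- nut3_center (a point): Centre of walnut 4 of 4, a brown ball of 34 mm diameter, about 14 g, loose. They wait in single file in the chute behind the gate, number 1 lowest.
- weight_big: Loose brass scale weight with a knob, 44 diameter, 60 high; bystander. Origin at the middle of its underside.
- weight_small: Loose brass scale weight with a knob, 34 diameter, 45 high; bystander. Origin at the middle of its underside.
- honey_jar: Loose amber jar with yellow lid, 60 diameter, 90 high; bystander. Origin at the middle of its underside.
- green_bowl: Loose empty green bowl, 120 diameter, 45 high; bystander. Origin at the middle of its underside.
- tasting_cup: Loose white cup, 60 diameter, 50 high; bystander. Origin at the middle of its underside.
- fig_carton: Loose closed carton, 60 x 90 x 50 high; bystander. Origin at the middle of its underside.
Not all that is in view belongs to the job. Leave any blue look-alike of the part that bears nut0_center alone. There is more than one size of the tray; the job needs the larger.

How it is judged:
By the outcome, as a careful person would: the job done as asked, in the order asked, and still so for the second after the job is handed in, with the robot touching nothing.
It also fails if it takes over 42 s, if anything falls off the work surface, if the arm or the gripper's body presses on something with over 40 N, if the wrist force passes 120 N, or if a joint passes its speed limit or range.

### The arm

A 7-joint arm with a two-finger parallel gripper is mounted at the origin on the work surface. World frame = base frame: x ahead of the robot, y to its left, z up, the work surface at z = 0. Lengths are in m, angles in rad, forces in N, time in s.
With the tool pointing down it reaches from about 0.4 to 0.85 m from the base axis. Payload 4.5 kg.
Tool frame: the origin (TCP) lies on the centre line of the jaws, within the pads' length; the fingertips stand 22 mm ahead of it and the grasp point (between the pads) lies 3 mm ahead of it (bot.tip_extent is the z of the fingertips in the tool frame, in m); z points along the fingers, y is the line along which they close (so a half turn about z gives the same grasp; the last joint's range is limited). The gripper opens to 85 mm and grips with 20 to 120 N. Pads are 22 mm wide; open, the fingers measure 114 mm over their backs; the gripper's body (76 mm by 85 mm) begins 54 mm behind the grasp point. The pads swing forward as they close: fully open they stand 13 mm farther back than shut.
Start: joints at [1.307, 0.689, -0.195, 1.565, 0.157, 0.902, -0.215], TCP at [0.183, -0.598, 0.253] pointing down, gripper open.
Joint ranges: [-3.01, 3.01], [-0.46, 2.08], [-1.47, 1.51], [0.13, 2.56], [-1, 4.14], [0.04, 2.09], [-2.66, 2.66]. Speed limits (rad/s): [2.57, 2.57, 3.14, 3.14, 3.14, 3.14, 3.14].

### API

Orientations are given as a rotation vector (axis times angle).
In Python, from plant import bot gives the robot as it stands. The module is installed in compiled form; this text tells all that it offers.
- The arm moves only by the tool play_rows, never from a script. Its argument "plan" is one flat list of numbers, 5 for each row, row after row: the finger opening in cm, from 0 to 8.54, then the shift along the world's x, y, z in cm, then the turn about the world's z in degrees. In form: [hand, dx, dy, dz, turn, hand, dx, dy, dz, turn, ...]. A call has 1 to 10 rows; each row shifts and turns the commanded pose from where the row before left it; what a row does not reach is not made up. A row lasts 1/8 s, in which the tool goes at most 62.5 mm and 10.7 degrees, less where a joint would pass 70% of its speed; a pose out of reach is approached as far as the arm can. A call is refused whole if a number of a shift passes 6.25 or a number of a turn 10.7, either way. A call with a gripper value outside its range is refused whole. The fingers move at their own pace and stop on an object; the grip force is fixed at half the most. Time passes only in rows, so rows that do not move let the fingers close. It gives the time, the measured TCP pose, the force, the opening and the grip force at its end, in the units of the state.
- bot.get_obs(): the state, without advancing time (a new reading comes with each control period).
- bot.get_image(name): name is "scene" or "top" or "wrist"; returns (picture, depth): 420x560x3 uint8, red, green, blue; 420x560 float32, m along the optical axis (not along the pixel's ray), 0 where there is no reading.
- bot.get_calibration(name): a dict with "vfov" (degrees; the focal length in pixels is half the picture's height over the tangent of half this angle, whatever the lens; pixels are square), "cx", "cy" (the principal point, pixels), "extrinsics" (4x4, takes a point from camera to world coordinates). Camera axes: x right, y up, looking along -z (the intrinsics and any distortion apply to the point x, -y, -z); pixel columns grow to the right and rows downward; lengths in m; the calibration is good to about 2 mm. A picture is of the moment at which its call begins: read the wrist's pose just before it. get_calibration takes no time and is no camera call; for the wrist camera it gives the pose at the moment of the call.
- bot.hand_in(): hands the job in; it is judged then, once.
Trained networks look in the newest picture that a camera, given by its name, has taken for a name from the list of things; names that differ only in an ending like _2 or _b are one class to them, and where a whole thing is asked for, a point or a joint stands for the part that bears it (a point fixed in the world has none). Each returns a list of dicts, best first, with "score" (0 to 1); they miss things now and then, are a little off and sometimes report something else, mostly with a low value. They report only what shows in the picture. A call takes as long as a camera call. They do not tell look-alikes from the thing itself.
- bot.trace(camera, thing): "region" (420x560 bool, what is visible of it) and "rect" ([left, top, width, height] in pixels, round what is visible of it).
The state is a dict: "clock": time; "qpos": joint angles; "qd": joint speeds; "joint_torque": joint torques, N m; "position": TCP position; "tool_rot": TCP orientation; "contact_force": force on the tool from outside, world axes, zero at the start; "wrist_torque": the same for the moment, N m; "grip_width": opening from 0.0 (shut) to 1.0 (fully open); "finger_force": force on a finger pad.
Only numpy, scipy, OpenCV 4.12 (cv2) and the standard library are available. Lean on these libraries where they do the work, as an engineer would, in place of code of your own. Each camera call takes 0.05 s, during which the arm holds its last target. There are 200 camera calls.

## Working session

There is one attempt and no reset: what is moved stays moved. The work goes in short steps, Python scripts to look and compute and a tool call to move; the robot and the scene stay as the last step left them, time stands still between calls to the robot, and variables do not carry over. Pictures are saved under pics/ and viewed, at most 10 in all, crops included, and the job is handed in when it is done.

Besides the shell and the picture viewer there is one more tool, called after "Call:" by a JSON object that holds its "op" and its "data". play_rows: Moves the arm, as the interface text tells. Its arguments: {"type":"object","properties":{"plan":{"type":"array"}},"required":["plan"]}

```bash
mkdir -p pics
cat > h.py <<'E'
import numpy as np, cv2
from plant import bot
def unproj(cam, depth, mask):
    c=bot.get_calibration(cam); h=depth.shape[0]
    f=h/2/np.tan(np.radians(c["vfov"])/2)
    v,u=np.nonzero(mask&(depth>0)); d=depth[v,u]
    P=np.c_[(u-c["cx"])/f*d,-(v-c["cy"])/f*d,-d,np.ones(len(d))]
    return (P@np.array(c["extrinsics"]).T)[:,:3],u,v
def save(n,im): cv2.imwrite(n,im[:,:,::-1])
E
python3 - <<'E'
from h import *
for n in("scene","top"):
    im,d=bot.get_image(n); save(f"pics/{n}0.png",im)
    np.save(f"{n}_d.npy",d); c=bot.get_calibration(n); print({k:c[k] for k in c})
    for t in("tray","lever","nut0_center","dispenser"):
        for r in bot.trace(n,t):
            P,u,v=unproj(n,d,r["region"])
            print(n,t,round(r["score"],2),r["rect"],np.median(P,0).round(3),np.percentile(P,2,axis=0).round(3),np.percentile(P,98,axis=0).round(3))
o=bot.get_obs();print(o)
E
```

```text
{'vfov': 55.21184865986265, 'cx': 280.7941500280874, 'cy': 212.4780251516963, 'extrinsics': array([[ 0.13642725, -0.54291052,  0.82863489,  1.36308928],
       [ 0.99039885,  0.09358509, -0.10174453, -0.06318047],
       [-0.02230969,  0.83455976,  0.55046551,  0.6211852 ],
       [ 0.        ,  0.        ,  0.        ,  1.        ]])}
scene tray 0.91 [258.4, 193.0, 34.0, 27.9] [0.43  0.042 0.018] [ 0.387 -0.002  0.001] [0.476 0.086 0.034]
scene tray 0.82 [254.0, 226.2, 58.0, 50.9] [0.616 0.032 0.024] [ 0.574 -0.025  0.003] [0.685 0.085 0.05 ]
scene lever 0.57 [310.8, 173.2, 43.6, 64.1] [0.613 0.146 0.144] [0.496 0.115 0.112] [0.715 0.165 0.149]
scene nut0_center 0.74 [352.4, 291.7, 22.0, 14.2] [0.804 0.172 0.026] [0.788 0.159 0.008] [0.812 0.188 0.034]
scene nut0_center 0.72 [389.5, 281.5, 14.3, 19.0] [0.8   0.241 0.025] [ 0.778  0.23  -0.   ] [0.81  0.259 0.034]
scene nut0_center 0.27 [252.4, 172.5, 189.2, 135.4] [0.715 0.178 0.075] [ 0.515 -0.03   0.001] [0.779 0.348 0.151]
scene nut0_center 0.17 [215.9, 211.6, 16.2, 26.2] [ 0.515 -0.109  0.034] [ 0.494 -0.128  0.003] [ 0.524 -0.0
[... 1660 characters left out ...]
0678182,  0.68912446, -0.19463862,  1.56534215,  0.15730756,
        0.90249146, -0.21508365]), 'qd': array([-4.21801809e-04, -7.07601711e-04,  1.32659130e-03, -1.74252987e-03,
        1.22560646e-03,  8.50531197e-05, -7.14563935e-04]), 'joint_torque': array([ 6.00097719e-04, -5.39134598e+01, -1.26549784e+00, -1.58736277e+01,
        9.91690118e-03,  2.47398180e-03,  1.25824283e-05]), 'position': array([ 0.18343673, -0.59747445,  0.25329115]), 'tool_rot': array([3.10679332e+00, 4.66198474e-01, 4.83398411e-05]), 'contact_force': array([ 0.15623859, -0.72520098,  1.13522558]), 'wrist_torque': array([ 0.00274442, -0.01425663,  0.00932555]), 'finger_force': 0.0, 'grip_width': 1.0053234047282047}
```

Run:
```python
from h import *
im=cv2.imread("pics/top0.png"); cv2.imwrite("pics/top_c.png",cv2.resize(im[100:380,90:430],(780,642))[:600])
d=np.load("top_d.npy"); hsv=cv2.cvtColor(im,cv2.COLOR_BGR2HSV)
# paddle: red near px; tray walls by height
P,u,v=unproj("top",d,d>0)
h=hsv[v,u]
red=((h[:,0]<6)|(h[:,0]>174))&(h[:,1]>150)&(abs(P[:,2]-.148)<.02)
A=P[red];print("red",len(A),A.mean(0).round(4), cv2.minAreaRect((A[:,:2]*1000).astype(np.float32)))
org=(h[:,0]>7)&(h[:,0]<18)&(h[:,1]>190)&(P[:,2]>.06)&(abs(P[:,0]-.69)<.05)&(abs(P[:,1]-.15)<.06)
B=P[org];print("orange",len(B),B.mean(0).round(4))
L=(abs(P[:,2]-.145)<.008)&(abs(P[:,1]-.15)<.06)&(P[:,0]>.48)&(P[:,0]<.73)
C=P[L];print("lever",cv2.fitLine(C[:,:2].astype(np.float32),cv2.DIST_HUBER,0,.01,.01).ravel(), C.min(0),C.max(0))
T=(P[:,2]>.044)&(P[:,2]<.056)&(abs(P[:,0]-.625)<.08)&(abs(P[:,1]-.032)<.062)
print("tray",cv2.minAreaRect((P[T][:,:2]*1000).astype(np.float32)))
S=(P[:,2]>.022)&(P[:,2]<.036)&(abs(P[:,0]-.74)<.06)&(abs(P[:,1]-.04)<.09)
print("stop",cv2.minAreaRect((P[S][:,:2]*1000).astype(np.float32)),S.sum())
# rails
R=(P[:,2]>.011)&(P[:,2]<.02)&(P[:,0]>.48)&(P[:,0]<.75)&(P[:,1]<-.02)&(P[:,1]>-.06)
print("rail",R.sum(),cv2.fitLine(P[R][:,:2].astype(np.float32),cv2.DIST_HUBER,0,.01,.01).ravel())
```

```text
red 688 [0.511  0.1417 0.1482] ((588.6361083984375, 182.39212036132812), (240.10784912109375, 70.88360595703125), 27.38333511352539)
orange 131 [0.7007 0.1557 0.1406]
lever [0.9984029  0.05649496 0.5723103  0.14443116] [0.4863896  0.11029604 0.13713824] [0.71429864 0.1724323  0.15296994]
tray ((625.305419921875, 32.59324264526367), (111.06272888183594, 111.88804626464844), 3.0719268321990967)
stop ((769.6348266601562, 40.94917678833008), (15.227391242980957, 136.84361267089844), 3.396925687789917) 334
rail 417 [ 0.9984738   0.05522744  0.6344932  -0.03072072]
```

View pics/top_c.png

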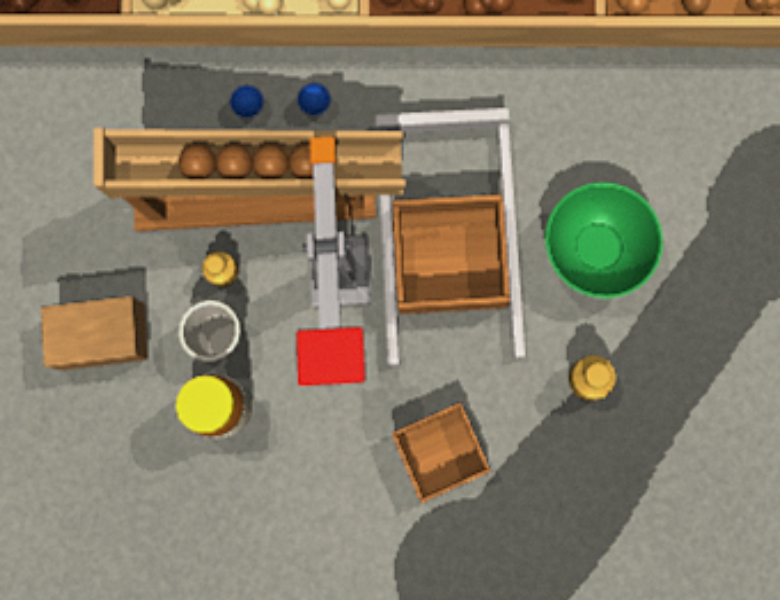

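View pics/scene0.png

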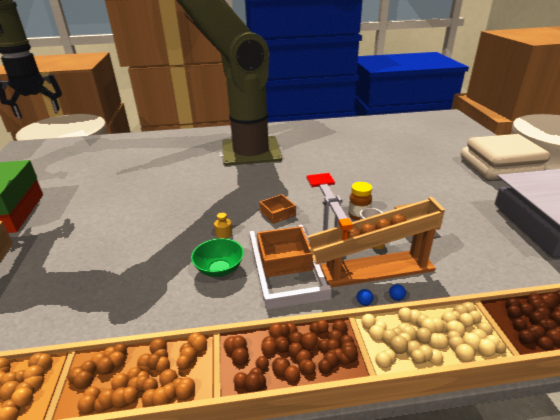

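Top crop: the large tray (about 450,253) stands between the rails. The small tray (440,452), loose near the robot, is the decoy. The blue balls (247,100) and (313,98) are nut look-alikes. The brown nuts are in the chute behind the orange gate (322,150), and the red paddle is at (331,356). The tray measures 111 x 112 mm, so it's the larger one. Yaw is about 3.2°, home is about (0.708, 0.0375), and the push needed is about 83 mm.

Call:
{"op": "play_rows", "data": {"plan": [0,2.9,5.2,0,-1.4,0,2.9,5.2,0,-1.4,0,2.9,5.2,0,-1.4,0,2.9,5.2,0,-1.4,0,2.9,5.2,0,-1.4,0,2.9,5.2,0,-1.4,0,2.9,5.2,0,-1.4,0,2.9,5.2,0,-1.4,0,2.9,5.2,0,-1.4,0,2.9,5.2,0,-1.4]}}

```text
clock: 1.75
position: [0.4745, -0.0758, 0.2536]
tool_rot: [3.14, 0.083, 0.002]
contact_force: [0.8, -0.6, 1.0]
grip_width: -0.004
finger_force: 0.0
```

Call:
{"op": "play_rows", "data": {"plan": [0,3,5.1,0,0,0,3,5.1,0,0,0,0,0,-5,0,0,0,0,-5,0,0,0,0,-5,0,0,0,0,-5,0,0,0,0,0,0,0,0,0,0,0]}}

```text
clock: 2.75
position: [0.5344, 0.0245, 0.0548]
tool_rot: [-3.14, -0.084, -0.003]
contact_force: [-0.4, 0.2, 0.1]
grip_width: -0.001
finger_force: 0.0
```

Run:
```python
from h import *
im,d=bot.get_image("scene"); save("pics/s1.png",cv2.resize(im[120:320,180:460],(784,560)))
print(bot.get_obs()["position"],bot.get_obs()["contact_force"])
```

```text
[0.53494622 0.02455972 0.05542765] [ 0.21978875  0.0693937  -0.36411784]
```

View pics/s1.png

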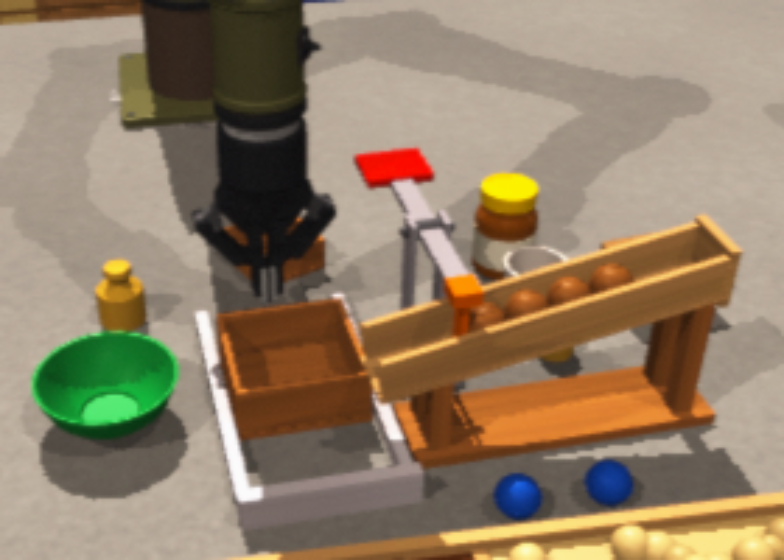

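View: the closed fingers are at (268,285), just short of the tray's near wall. Chute, bracket and small tray are clear. Next I'll push.

Call:
{"op": "play_rows", "data": {"plan": [0,1.2,0,0,0,0,1.2,0.05,0,0,0,1.2,0.05,0,0,0,1.2,0.05,0,0,0,1.2,0.05,0,0,0,1.2,0.05,0,0,0,1.2,0.05,0,0,0,1.2,0.05,0,0,0,0,0,0,0]}}

```text
clock: 3.92
position: [0.6318, 0.0282, 0.0534]
tool_rot: [-3.14, -0.084, -0.006]
contact_force: [0.8, -0.1, -0.5]
grip_width: -0.002
finger_force: 0.0
```

Call:
{"op": "play_rows", "data": {"plan": [0,0.4,0.02,0,0,0,0.4,0.02,0,0,0,0.2,0,0,0,0,0,0,0,0]}}

```text
clock: 4.42
position: [0.6398, 0.0284, 0.0532]
tool_rot: [-3.14, -0.084, -0.001]
contact_force: [-1.0, 1.0, -0.7]
grip_width: -0.002
finger_force: 0.8
```

Call:
{"op": "play_rows", "data": {"plan": [0,0.3,0.02,0,0,0,0.2,0,0,0,0,0.2,0,0,0,0,0,0,0,0]}}

```text
clock: 4.92
position: [0.6437, 0.0288, 0.0531]
tool_rot: [3.14, 0.084, -0.009]
contact_force: [-8.3, -0.4, 5.1]
grip_width: -0.001
finger_force: 4.0
```

Call:
{"op": "play_rows", "data": {"plan": [0,0.3,0,0,0,0,0,0,0,0]}}

```text
clock: 5.18
position: [0.6439, 0.0288, 0.0528]
tool_rot: [3.14, 0.085, -0.019]
contact_force: [-12.4, 0.9, 9.0]
grip_width: 0.003
finger_force: 6.6
```

Call:
{"op": "play_rows", "data": {"plan": [0,-2,0,0,0,0,-5,0,0,0,0,-4,0,0,0,0,0,0,5,0,0,0,0,5,0,0,0,0,5,0,0,0,0,0,0]}}

```text
clock: 6.05
position: [0.5438, 0.0289, 0.2077]
tool_rot: [-3.139, -0.083, -0.02]
contact_force: [0.4, -0.6, -0.6]
grip_width: 0.001
finger_force: 0.0
```

Run:
```python
from h import *
im,d=bot.get_image("top"); save("pics/t2.png",cv2.resize(im[100:340,120:400],(700,600)))
P,u,v=unproj("top",d,d>0)
T=(P[:,2]>.044)&(P[:,2]<.058)&(abs(P[:,0]-.70)<.08)&(abs(P[:,1]-.027)<.05)
print("tray",cv2.minAreaRect((P[T][:,:2]*1000).astype(np.float32)),P[T].max(0))
print(bot.get_obs()["position"],bot.get_obs()["clock"])
```

```text
tray ((753.1435546875, 18.98080825805664), (105.66261291503906, 48.74300765991211), 63.309268951416016) [0.76549338 0.07524126 0.05412177]
[0.54206218 0.02884362 0.20550312] 6.1
```

View pics/t2.png

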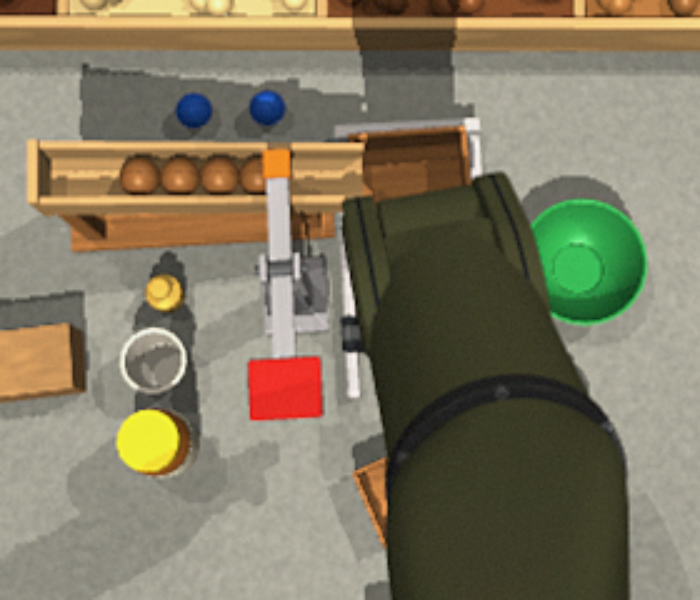

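The tray's far wall now touches the stop bar (about 420,125). The nuts are still behind the gate, and the paddle is at (286,388). Next I'll move over the paddle.

Call:
{"op": "play_rows", "data": {"plan": [0,-1.2,3.8,0,0,0,-1.2,3.8,0,0,0,-1.2,3.7,0,0,0,0,0,0,0,0,0,0,-1.5,0,0,0,0,-1,0,0,0,0,0,0]}}

```text
clock: 6.98
position: [0.5029, 0.1401, 0.1769]
tool_rot: [3.139, 0.081, -0.004]
contact_force: [1.1, -0.2, 0.0]
grip_width: -0.001
finger_force: 0.0
```

Call:
{"op": "play_rows", "data": {"plan": [0,0.2,0.1,-1,0,0,0.1,0,-1.2,0,0,0,0,-1.2,0,0,0,0,-1,0,0,0,0,-0.6,0,0,0,0,0,0,0,0,0,0,0]}}

```text
clock: 7.85
position: [0.5062, 0.1429, 0.1285]
tool_rot: [-3.14, -0.084, 0.0]
contact_force: [0.3, 0.1, 4.7]
grip_width: -0.004
finger_force: 2.1
```

Run:
```python
from h import *
im,d=bot.get_image("scene"); save("pics/s3.png",cv2.resize(im[120:320,180:460],(784,560)))
o=bot.get_obs();print(o["position"],o["contact_force"],o["clock"])
```

```text
[0.50623333 0.14285629 0.12852995] [-0.0090607   0.53605266  4.53368233] 7.9
```

View pics/s3.png

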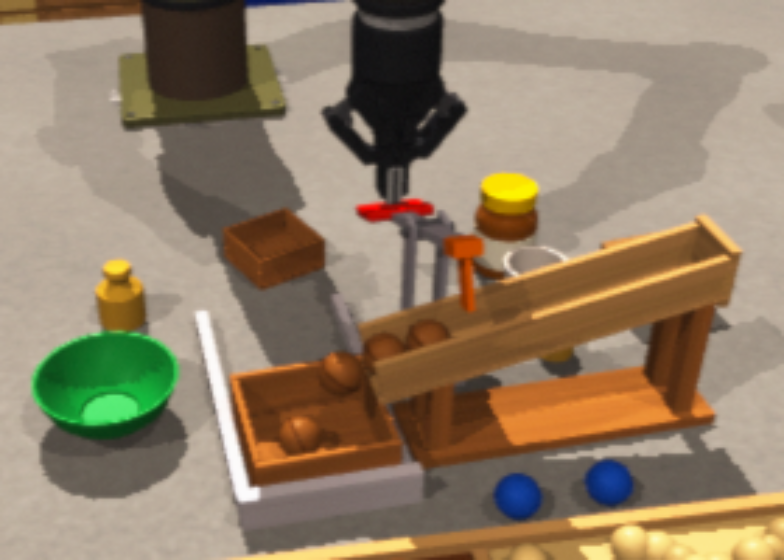

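The gate is up (463,275). One nut is in the tray (300,433), one is dropping (342,372), and two more are rolling at the mouth. Keep the paddle held down.

Call:
{"op": "play_rows", "data": {"plan": [0,0,0,0,0,0,0,0,0,0,0,0,0,0,0,0,0,0,0,0,0,0,0,0,0,0,0,0,0,0,0,0,0,0,0,0,0,0,0,0,0,0,0,0,0,0,0,0,0,0]}}

```text
clock: 9.15
position: [0.5064, 0.1428, 0.1283]
tool_rot: [-3.14, -0.084, 0.0]
contact_force: [-1.5, 1.4, 5.0]
grip_width: 0.001
finger_force: 2.2
```

Run:
```python
from h import *
im,d=bot.get_image("scene"); save("pics/s4.png",cv2.resize(im[120:320,180:460],(784,560)))
```

```text
(no output)
```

View pics/s4.png

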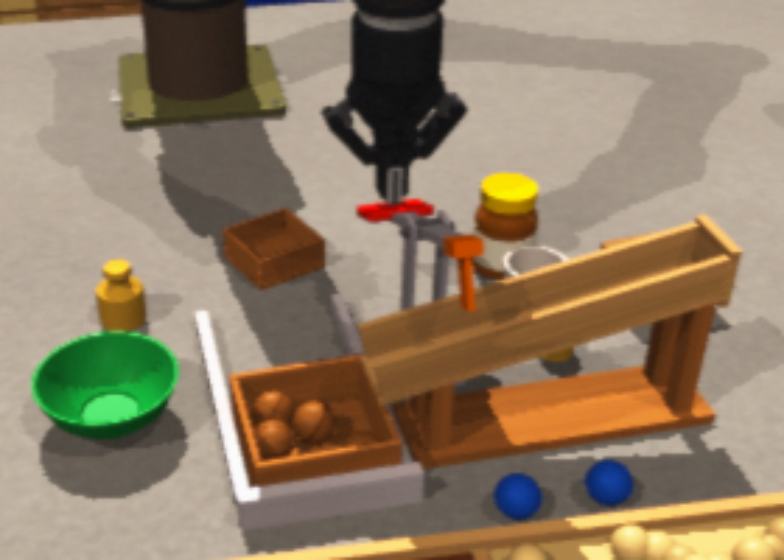

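Three nuts show in the tray (273,405), (275,437) and (312,422), and the chute looks empty. I'll look for the fourth from the top while still holding the paddle.

Run:
```python
from h import *
im,d=bot.get_image("top"); save("pics/t5.png",cv2.resize(im[100:340,120:400],(700,600)))
P,u,v=unproj("top",d,d>0)
T=(P[:,2]>.044)&(P[:,2]<.058)&(abs(P[:,0]-.70)<.08)&(abs(P[:,1]-.027)<.06)
print("tray",P[T].min(0),P[T].max(0))
```

```text
tray [ 0.64945137 -0.02228477  0.04421511] [0.76552929 0.08694048 0.05646743]
```

View pics/t5.png

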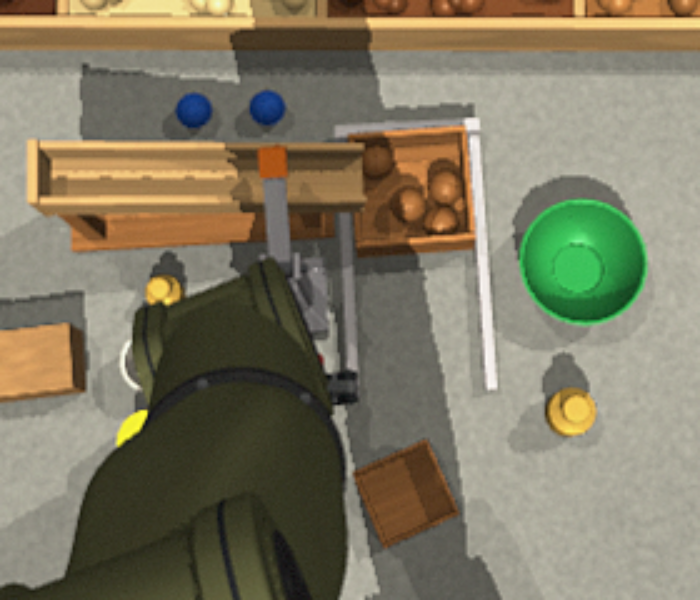

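All four nuts are in the tray, at (378,158), (411,204), (444,186) and (442,219), and the tray is still home. Next I'll let the paddle up gently and retreat upwards.

Call:
{"op": "play_rows", "data": {"plan": [0,0,0,1.2,0,0,0,0,1.5,0,0,0,0,2,0,0,-0.5,0,4,0,0,0,0,5,0,0,-2,-3,3,0,0,-2,-5,0,0,0,-2,-5,0,0,0,0,0,0,0,0,0,0,0,0]}}

```text
clock: 10.5
position: [0.4422, 0.0126, 0.2961]
tool_rot: [-3.14, -0.083, -0.004]
contact_force: [-0.6, 0.5, -0.4]
grip_width: -0.004
finger_force: 0.0
```

Run:
```python
from h import *
im,d=bot.get_image("scene"); save("pics/s6.png",cv2.resize(im[120:320,180:460],(784,560)))
o=bot.get_obs();print(o["position"],o["contact_force"],o["clock"])
```

```text
[0.44234438 0.01335552 0.29586713] [-0.41833854 -0.19582332 -0.3965069 ] 10.55
```

View pics/s6.png

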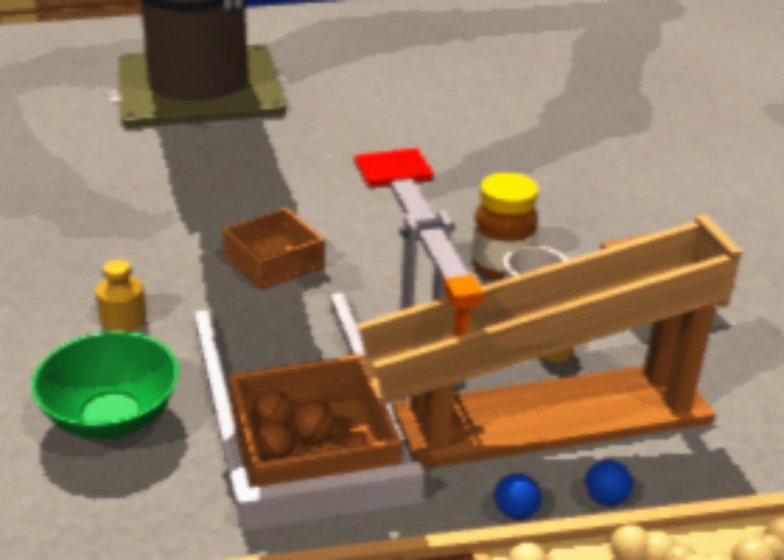

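The gate is shut (461,315), the paddle is back level (394,166), the tray is home with the nuts, and the bystanders haven't moved.

```bash
python3 -c "
from plant import bot; print(bot.hand_in())"
```

```text
the job is handed in; nothing more can be done
None
```

The tray is home against the stop with all four walnuts in it, the gate is shut again, the bystanders were left where they stood, and the job was handed in at about 10.6 s of the 42 s allowed.

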